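# Brace the pill jar in the bench clamp and uncap it

## Robot

A 6-joint arm with a two-finger parallel gripper is mounted at the origin on the work surface. World frame = base frame: x ahead of the robot, y to its left, z up, the work surface at z = 0. Lengths are in mm, angles in rad, forces in N, time in s.
With the tool pointing down it reaches from about 275 to 825 mm from the base axis. Payload 5.2 kg.
Tool frame: the origin (TCP) lies at the very end of the fingers, on their centre line; the grasp point (between the pads) lies 19 mm behind it; z points along the fingers, y is the line along which they close (so a half turn about z gives the same grasp; the last joint's range is limited). The gripper opens to 93 mm and grips with 3 to 60 N. Pads are 15 mm wide; open, the fingers measure 128 mm over their backs; the gripper's body (75 mm by 188 mm) begins 65 mm behind the grasp point.
Start: joints at [1.037, 0.259, 1.535, -0, 1.348, -0.203], TCP at [178.618, 520.193, 218.653] pointing down, gripper open.
Joint ranges: [-3.14, 3.14], [-0.91, 2.08], [0.19, 2.58], [-1.22, 4.36], [0.22, 2.71], [-3.12, 3.12]. Speed limits (rad/s): [2.57, 2.57, 3.14, 3.14, 3.14, 3.14].

## Interface

Orientations are given as [roll, pitch, yaw] about the fixed x, y, z axes, in that order (R = Rz(yaw) Ry(pitch) Rx(roll)).
In Python, from bench import robot gives the robot as it stands. The module is installed in compiled form; this text tells all that it offers. Calls block until the motion is done:
- robot.move_ptp(position, orientation): joint-space move of the TCP to a pose.
- robot.move_linear(position, ori=None, speed=150, f_stop=None): straight line of the TCP; ori=None keeps the orientation; speed is the mean speed in mm/s. With f_stop (N) it stops when the force on the tool has changed by that much, and returns True; else False.
- robot.move_j(angles): joint-space move.
- robot.move_gripper(opening): opening from 0.0 (shut) to 1.0 (fully open); the grip force is fixed at half the most; returns when the fingers have stopped.
- robot.sleep(seconds).
- robot.inverse_kinematics(position, orientation): joint angles nearest the present ones, or None.
- robot.get_image(name): name is "scene" or "side" or "wrist"; returns a dict with "img" (420x560x3 uint8, blue, green, red), "fovy" (degrees; the focal length in pixels is half the picture's height over the tangent of half this angle, whatever the lens; pixels are square), "cx", "cy" (the principal point, pixels), "k1" (the pictures are not rectified: a ray, as slopes to the right and down, at radius r is drawn at 1 + k1 r^2 times it, then the intrinsics apply), "eye" and "orientation" of the camera in the world. Camera axes: x right, y down, z forward; pixel columns grow to the right and rows downward; lengths in mm; the calibration is good to about 2 mm. A picture is of the moment at which its call begins. There is no depth.
A pose or a line that the arm cannot do raises robot.MotionError and nothing moves.
- robot.hand_in(): hands the job in; it is judged then, once.
Readings, each from a call of its own:
- robot.current_t(): time.
- robot.current_qpos(): joint angles.
- robot.current_joint_vel(): joint speeds.
- robot.current_joint_efforts(): joint torques, N m.
- robot.current_tcp_pos(): TCP position.
- robot.current_eef_rot(): TCP orientation.
- robot.current_contact_force(): force on the tool from outside, world axes, zero at the start.
- robot.current_ft_torque(): the same for the moment, N m.
- robot.current_gripper_width(): opening from 0.0 (shut) to 1.0 (fully open).
- robot.current_finger_force(): force on a finger pad.
Only numpy, scipy, OpenCV 4.12 (cv2) and the standard library are available. Lean on these libraries where they do the work, as an engineer would, in place of code of your own. Each camera call takes 0.05 s, during which the arm holds its last target. There are 200 camera calls.

## Task

Pick up the square blue jar by its tightly closed wooden cap and stand it fully down in the square pocket of the wooden clamp, which keeps it from turning. Then unscrew the cap (anticlockwise from above) until the thread lets go, stop turning there, and finish while still holding the cap level just above the jar's mouth, one or two fingers' width clear of it, with the jar left standing in the clamp. Do not drop or tip the jar, and leave the other things on the bench where they are.

Things in the scene. Friction and masses are not known exactly. Their poses are not given: they have to be found in the camera images.
- jar: Square glazed jar, blue with white foot and neck, about 0.36 kg, loose, upright. Origin: centre of its underside, z up, x and y square to its sides. Foot 52 x 52 mm, 10 mm high, then body 60 x 60 mm up to the flat shoulder at 66 mm; round neck 34 mm across up to 88 mm with a springy cork ring on it, top at 90 mm under the closed cap, 94 mm when free. Unbraced, it turns with the cap.
- thread (a point): Centre of the jar's neck top, 88 mm above its underside. Coarse right-hand thread, two starts: the cap lets go after turning 1.9 rad anticlockwise (from above) relative to the jar and meets a stop at 2.5 rad; between the two it lifts straight off. It need not be raised while turning, and stays put if let go to take a new grip.
- cap: Round light-wood screw cap, fluted, brass disc on top, 55 mm across, 34 mm high, 0.06 kg, screwed tight on the jar (0.1 to 0.3 N m breaks it loose: grip with 30 N or more). Origin: centre of the skirt's lower edge, z up; closed, it lies 70 mm above the jar's underside (4 mm above the shoulder), the cap's top at 104 mm. The jar can be lifted by it.
- clamp: Wooden screw clamp fixed to the bench. Origin: centre of its pocket at bench level, z up; the jaws face each other along y, the screw with its cross bar points to -y. Baseboard 130 mm (x) by 250 mm (y, from -155 to +95), 18 mm thick; jaws and cheeks up to 58 mm, screw block up to 63 mm.
- pocket (a point): Centre of the floor of the clamp's square pocket, 18 mm above the bench; axes as the clamp's. The pocket is 66 x 66 mm, sides along the clamp's x and y, 40 mm deep, open above; the jar fits in any of its four quarter turns with 3 mm to spare on each side, so it may turn about 0.1 rad either way in it.
- bell: Brass hand bell with a dark wooden handle, 64 mm across, 108 mm high, standing mouth down; origin under its centre. Bystander.
- dish: Small green celadon dish, 90 mm across, 26 mm high; origin under its centre. Bystander.
- mortar: Bronze mortar, 116 mm across the rim, 95 mm high, 2.4 kg; origin under its centre. Bystander.
- pestle: Bronze pestle, about 205 mm long, lying down; 26 mm thick at its ends. Bystander.
- mould: Split bamboo pill mould, flat bar 50 x 180 x 22 mm with a row of dark pits; origin under its centre. Bystander.
There are look-alikes about, which are no part of the job. Of the things like the cap, leave any that is orange; of the rest the smaller one is meant. There is more than one size of the jar; the job needs the larger.

How it is judged:
By the outcome, as a careful person would: the job done as asked, in the order asked, and still so for the second after the job is handed in, while the arm keeps its last pose, push and grip.
It also fails if it takes over 61 s, if anything falls off the work surface, if the arm or the gripper's body presses on something with over 40 N, if the wrist force passes 120 N, or if a joint passes its speed limit or range.

## Working session

There is one attempt and no reset: what is moved stays moved. The work goes in short steps, each a Python script; the robot and the scene stay as the last script left them, time stands still between calls to the robot, and variables do not carry over. Pictures are saved under pics/ and viewed, at most 10 in all, crops included, and the job is handed in when it is done.

```bash
mkdir -p pics; cat > h.py <<'E'
import numpy as np, cv2
from bench import robot
from scipy.spatial.transform import Rotation as R
def cam(n):
    return robot.get_image(n)
def K(d):
    f=210/np.tan(np.radians(d["fovy"])/2); return np.array([[f,0,d["cx"]],[0,f,d["cy"]],[0,0,1.]]),np.array([d["k1"],0,0,0,0.])
def rot(d):
    o=np.array(d["orientation"],float); return o if o.shape==(3,3) else R.from_euler('xyz',o).as_matrix()
def ray(d,u,v):
    k,D=K(d)
    p=cv2.undistortPoints(np.array([[[u,v]]],float),k,D,None,None,None)[0,0] if False else cv2.undistortPointsIter(np.array([[[u,v]]],float),k,D,np.eye(3),np.eye(3),(3,100,1e-10))[0,0]
    r=rot(d)@np.array([p[0],p[1],1]); return np.array(d["eye"],float),r
def at(d,u,v,z):
    e,r=ray(d,u,v); return e+r*(z-e[2])/r[2]
def proj(d,P):
    k,D=K(d); Rm=rot(d).T; P=np.atleast_2d(np.array(P,float))
    return cv2.projectPoints(P,cv2.Rodrigues(Rm)[0],-Rm@np.array(d["eye"],float),k,D)[0][:,0]
def tri(*obs):
    A=np.zeros((3,3));b=np.zeros(3)
    for d,u,v in obs:
        e,r=ray(d,u,v); r=r/np.linalg.norm(r); M=np.eye(3)-np.outer(r,r); A+=M;b+=M@e
    return np.linalg.solve(A,b)
E
python3 - <<'E'
from h import *
import pickle
for n in("scene","side","wrist"):
    d=cam(n); pickle.dump(d,open(n+"0.pkl","wb")); cv2.imwrite(f"pics/{n}0.png",d["img"])
    print(n,d["fovy"],d["cx"],d["cy"],d["k1"],d["eye"],d["orientation"])
print(robot.current_t(),robot.current_eef_rot())
a=cv2.imread("pics/scene0.png");cv2.imwrite("pics/scene0b.png",cv2.resize(a,(800,600),interpolation=cv2.INTER_CUBIC))
a=cv2.imread("pics/side0.png");cv2.imwrite("pics/side0b.png",cv2.resize(a,(800,600),interpolation=cv2.INTER_CUBIC))
E
```

```text
scene 44.75641710544282 274.7348949759196 210.31584146315888 -0.08575678425198463 [1310.21491057   60.79755006 1235.9893142 ] [-2.55640238  0.00851975  1.55259087]
side 57.46585861410616 276.82213405598543 213.706689164324 -0.0739452961829557 [496.473671   764.76667261 618.19583503] [-2.23280131  0.01010629 -3.02406064]
wrist 61.330973030235874 281.87319667964084 211.0089005163336 -0.06783413183221787 [117.38937373 541.90409477 384.53954023] [2.90011161e+00 1.99691402e-03 1.24047275e+00]
0.15 [-3.14028534e+00 -2.74377944e-04  2.81077842e+00]
```

View pics/scene0b.png

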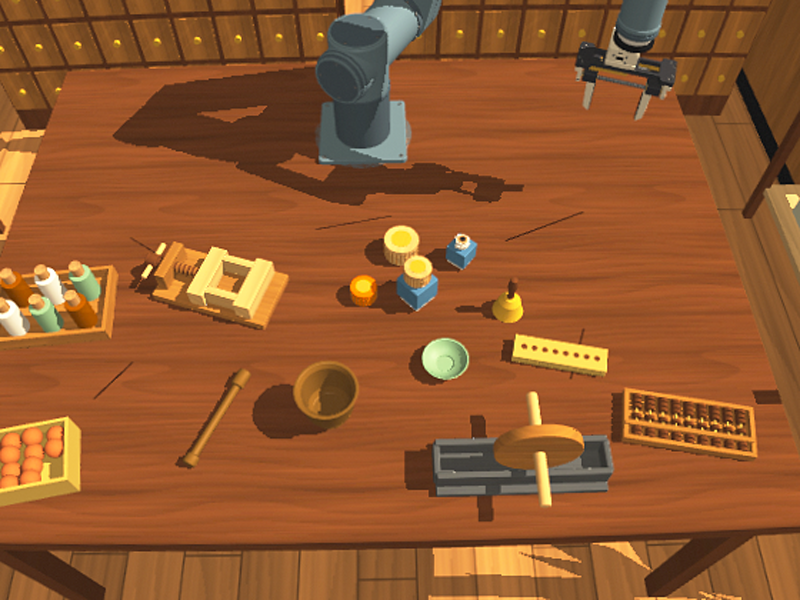

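View pics/side0b.png

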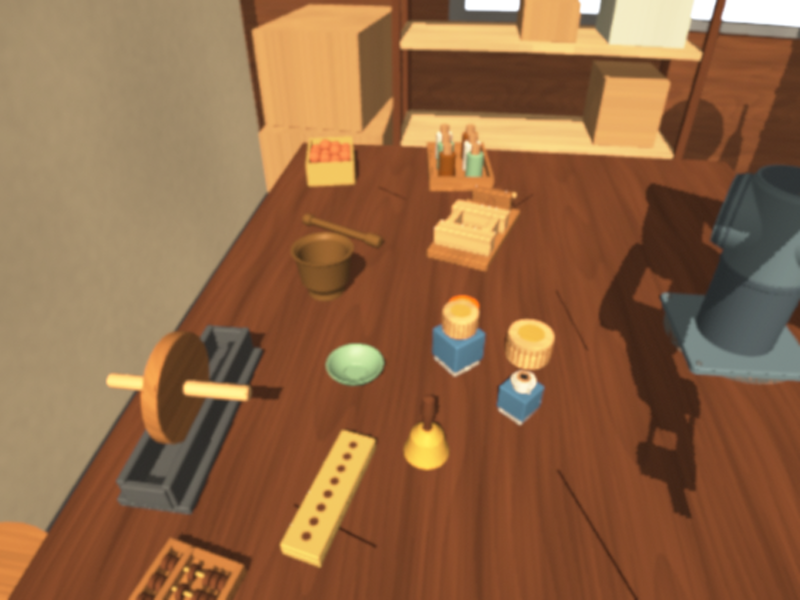

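The scene view shows the capped large jar at about (418,285), its neighbours being a big loose cap (401,243), an orange cap (363,290) and a small jar (461,250). The clamp is at (222,282). The side view shows the jar at (459,340) and the clamp at (474,228). I'll enlarge both.

```bash
python3 - <<'E'
import cv2
a=cv2.imread("pics/scene0.png")[150:240,90:340];cv2.imwrite("pics/c1.png",cv2.resize(a,None,fx=3.2,fy=3.2,interpolation=cv2.INTER_CUBIC))
a=cv2.imread("pics/side0.png")[125:275,290:400];cv2.imwrite("pics/c2.png",cv2.resize(a,None,fx=4,fy=4,interpolation=cv2.INTER_CUBIC))
E
```

```text
(no output)
```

View pics/c1.png

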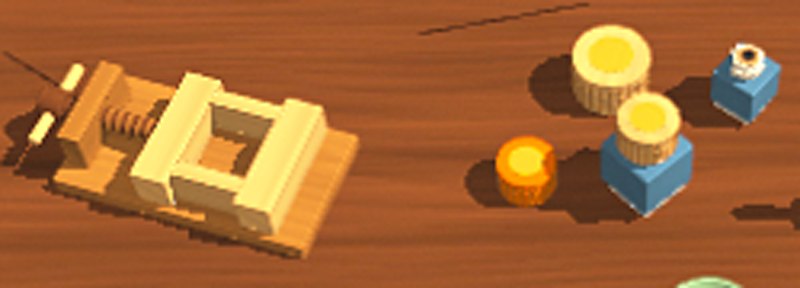

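View pics/c2.png

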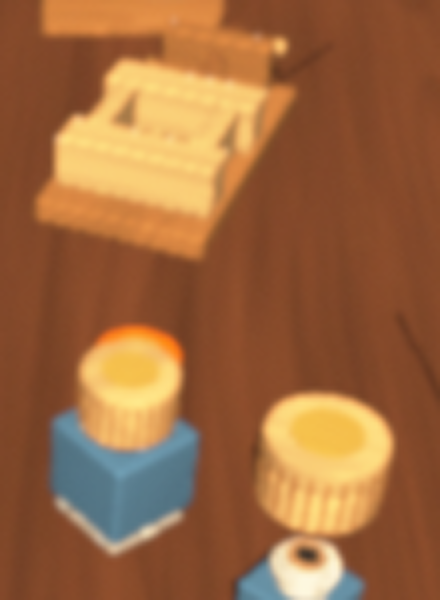

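The scene crop puts the jar's brass disc at (649,115), its shoulder corners near (602,150) and (692,157), and its foot's front corner at (645,216). The pocket lies around (222,140). The side crop puts the brass disc at (131,369) and is blurry, so I'll get rough positions from these and refine them with the wrist camera.

```bash
python3 - <<'E'
from h import *
import pickle
s=pickle.load(open("scene0.pkl","rb"));d=pickle.load(open("side0.pkl","rb"))
S=lambda x,y:(s,90+x/3.2,150+y/3.2)
D=lambda x,y:(d,290+x/4,125+y/4)
print("cap",tri(S(649,115),D(131,369)), at(*S(649,115),104), at(*D(131,369),104))
for n,p in dict(foot=(645,216)).items(): print(n,at(*S(*p),0))
for p in((602,150),(692,157),(648,187)): print("sh",at(*S(*p),66))
# clamp: baseboard front corner near (300,257) bottom, right (358,135)top; jaws top corners
for p in((358,135),(307,243),(58,185)): print("base",at(*S(*p),18))
for p in((191,73),(133,178),(325,107),(243,203),(290,97),(212,95)): print("jaw",at(*S(*p),58))
# bystanders from 800x600 scene view
for n,p,z in(("bell",(512,285),108),("dish",(445,358),20),("small",(461,240),70),("big",(401,237),45),("orange",(363,285),34),("mortar",(326,380),95)): print(n,at(s,p[0]*.7,p[1]*.7,z)[:2])
w=pickle.load(open("wrist0.pkl","rb")); T=R.from_euler('xyz',robot.current_eef_rot()).as_matrix()
print("cam in tool",T.T@(np.array(w["eye"])-robot.current_tcp_pos()),T.T@rot(w)[:,2])
E
```

```text
cap [480.19839897 115.36020951 105.34560306] [480.8612679  115.96422956 104.        ] [479.04052222 112.10187365 104.        ]
foot [517.11585541 113.17136473   0.        ]
sh [489.96039876  75.25912478  66.        ]
sh [499.29961451 153.59822613  66.        ]
sh [529.84006996 114.04035286  66.        ]
base [ 433.95135261 -148.15995643   18.        ]
base [ 549.94370307 -186.20956589   18.        ]
base [ 482.76810041 -419.62854155   18.        ]
jaw [ 388.67162888 -299.90723922   58.        ]
jaw [ 504.13156061 -337.70487661   58.        ]
jaw [ 430.90661804 -173.10284819   58.        ]
jaw [ 532.77444538 -237.21003197   58.        ]
jaw [ 418.77197922 -205.84144676   58.        ]
jaw [ 414.54717227 -277.52895349   58.        ]
bell [533.1587163  290.66702365]
dish [638.1324705 162.6366619]
small [393.50916638 206.83177329]
big [362.9326015   85.64303833]
orange [475.04696353   6.54512913]
mortar [718.87979568 -54.93161364]
cam in tool [  64.93192215    0.82668587 -166.49032299] [-2.39408292e-01 -5.52338274e-04  9.70918825e-01]
```

```bash
python3 - <<'E'
from h import *
import pickle
for n,p,y in(("clampw",(465,-258,200),1.06),("jarw",(480,115,210),1.8)):
    robot.move_ptp(p,(np.pi,0,y)); robot.sleep(.2)
    d=cam("wrist"); pickle.dump(d,open(n+".pkl","wb"))
    cv2.imwrite(f"pics/{n}.png",cv2.resize(d["img"],(800,600),interpolation=cv2.INTER_CUBIC))
    print(robot.current_t(),robot.current_tcp_pos(),robot.current_qpos(),robot.current_eef_rot())
E
```

```text
3.3167 [ 465.202725   -257.63724216  200.0231946 ] [-7.15701572e-01  2.39399676e-01  1.60738568e+00  5.60582816e-05
  1.29477801e+00 -2.05653312e-01] [ 3.14155297e+00 -4.68189351e-05  1.06073279e+00]
4.9583 [480.2911202  114.13765248 209.89560478] [ 6.99533856e-03  1.63497947e-01  1.67882189e+00 -7.04852554e-05
  1.29942990e+00 -2.20460238e-01] [-3.14142452e+00  3.19081578e-05  1.79827081e+00]
```

View pics/clampw.png

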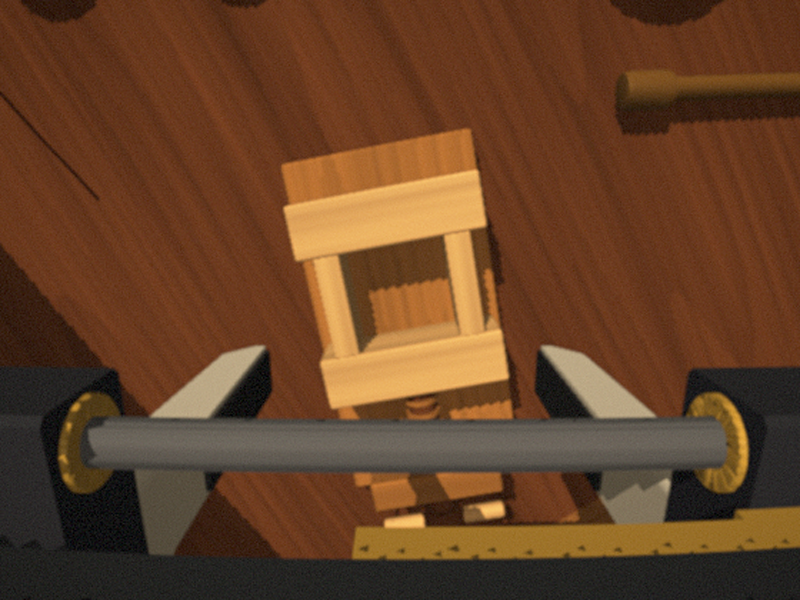

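View pics/jarw.png

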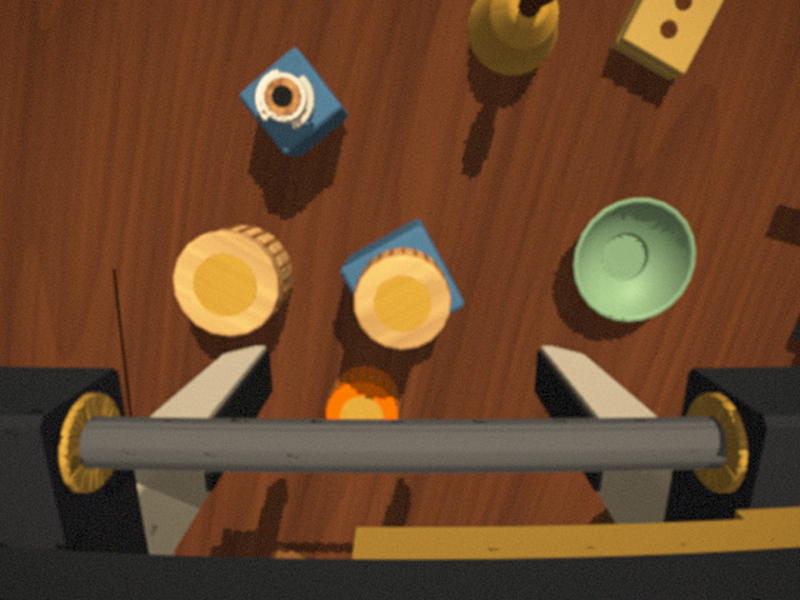

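The clamp view shows the pocket's inner edges running along (297,260)-(486,227), (323,363)-(500,331), (341,253)-(358,354) and (444,236)-(459,335). The jar view shows the cap top centred at (403,301) and shoulder corners at (341,271), (417,221) and (463,302).

```bash
python3 - <<'E'
from h import *
import pickle
c=pickle.load(open("clampw.pkl","rb"));j=pickle.load(open("jarw.pkl","rb"))
q=lambda d,p,z:at(d,(p[0]+.5)*.7-.5,(p[1]+.5)*.7-.5,z)
L=lambda a,b:np.cross([*a,1],[*b,1])
def X(l,m): p=np.cross(l,m); return p[:2]/p[2]
l,r=L((341,253),(358,354)),L((444,236),(459,335)); t,b=L((297,260),(486,227)),L((323,363),(500,331))
P=np.array([q(c,X(*k),58)[:2] for k in((l,t),(r,t),(r,b),(l,b))]); print(P.round(1),"centre",P.mean(0))
for i in range(4): e=P[(i+1)%4]-P[i]; print("side",np.hypot(*e),np.arctan2(e[1],e[0]))
for e in((285,207),(478,170)),((332,407),(509,380)),((283,163),(470,129)):
    z=18 if e[0][1]==163 else 58
    v=[q(c,p,z)[:2] for p in e]; w=v[1]-v[0]; print("jaw",v,np.hypot(*w),np.arctan2(w[1],w[0]))
print("cap",q(j,(403,301),104))
s=[q(j,p,66)[:2] for p in((341,271),(417,221),(463,302))]
print("jar",s,(s[0]+s[2])/2)
for a,b in((0,1),(1,2)): e=s[b]-s[a]; print(np.hypot(*e),np.arctan2(e[1],e[0]))
for n,p,z in(("bell",(530,5),108),("small",(283,96),75),("big",(224,283),45),("orange",(362,410),34)): print(n,q(j,p,z)[:2])
E
```

```text
[[ 443.4 -220.2]
 [ 503.8 -241.4]
 [ 481.3 -304.9]
 [ 418.5 -284. ]] centre [ 461.78420577 -262.6256706 ]
side 63.961230453443704 -0.3364056159057343
side 67.39341540354951 -1.9106820558473712
side 66.18379383908758 2.8206520004242392
side 68.4603205450968 1.1986078212397926
jaw [array([ 428.0235513 , -179.92282367]), array([ 539.69259947, -217.52007465])] 117.82839047177788 -0.32476367338226153
jaw [array([ 385.0731698 , -306.12976611]), array([ 496.46645454, -346.31463225])] 118.4199617968241 -0.34621729780104127
jaw [array([ 433.17278812, -151.911022  ]), array([ 552.59755843, -193.80375996])] 126.55938233250411 -0.33737636520171493
cap [481.82017224 113.49968709 104.        ]
jar [array([441.89990296, 114.4309897 ]), array([480.89202013, 155.21578549]), array([521.05157914, 112.33912063])] [481.47574105 113.38505517]
56.42503672224222 0.8078655278664147
58.74690263595068 -0.8181084263039834
bell [508.48772104 273.99554744]
small [390.3048798 207.5801735]
big [364.58804943  84.26900396]
orange [474.89621072   9.06869355]
```

```bash
python3 - <<'E'
from h import *
Y=0.7925
robot.move_ptp((481.6,113.4,130),(np.pi,0,Y))
robot.move_linear((481.6,113.4,71),speed=80,f_stop=8); print(robot.current_tcp_pos(),robot.current_contact_force())
robot.move_gripper(0.0); print(robot.current_gripper_width()*93,robot.current_finger_force(),robot.current_contact_force(),robot.current_ft_torque())
p=np.array(robot.current_tcp_pos())
robot.move_linear((481.6,113.4,180),speed=100); print(robot.current_contact_force(),robot.current_ft_torque())
robot.move_ptp((461.8,-262.5,180),(np.pi,0,Y-1.133)); robot.sleep(.4)
print(robot.current_t(),robot.current_tcp_pos(),robot.current_eef_rot(),robot.current_qpos(),robot.current_contact_force(),robot.current_gripper_width()*93)
s=cam("scene");d=cam("side")
a=cv2.resize(s["img"][110:240,90:250],None,fx=3,fy=3,interpolation=cv2.INTER_CUBIC); b=cv2.resize(d["img"][70:200,270:390],None,fx=3,fy=3,interpolation=cv2.INTER_CUBIC)
# overlay expected jar corners (underside, yaw) as dots
J=R.from_euler('z',-0.338).as_matrix(); 
for dd,im,o in((s,a,(90,110)),(d,b,(270,70))):
    for z,h in((180-71,26),(180-71+66,30),):
        for sx,sy in((1,1),(1,-1),(-1,1),(-1,-1)):
            u=(proj(dd,J@[sx*h,sy*h,0]+[461.8,-262.5,z])[0]-o)*3; cv2.circle(im,tuple(int(x) for x in u),2,(0,0,255),-1)
cv2.imwrite("pics/over.png",np.hstack([a,b[:390]]))
E
```

```text
[482.0027603  113.41807382  71.36293876] [ 0.14208368  0.15008628 -0.34125979]
53.83182244234609 30.0002235872671 [-0.3453941  -0.62836158  0.52941018] [-0.14754679  0.13069273 -0.01953942]
[ 1.16641889 -0.10015289 -4.57688191] [-0.07114591  0.09227227  0.03830295]
10.5583 [ 462.02858449 -262.03454135  180.0855006 ] [ 3.14154875e+00 -1.34796616e-04 -3.39490545e-01] [-7.26056519e-01  2.54416019e-01  1.63855495e+00  1.07047430e-05
  1.24848028e+00  1.18422697e+00] [-0.54221883 -0.12566032 -5.566363  ] 54.011318004827096
```

View pics/over.png

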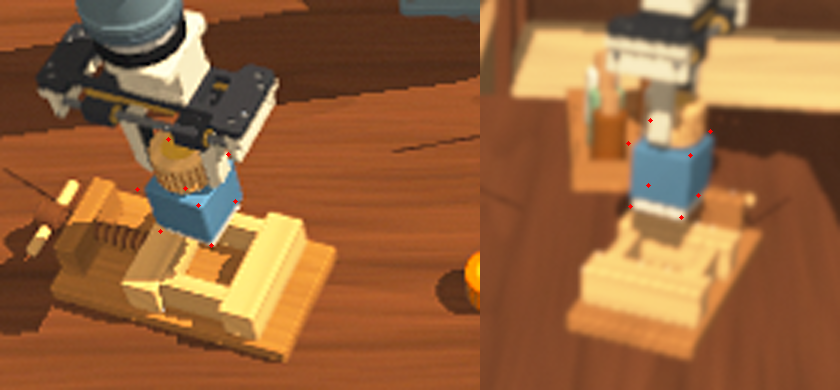

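The overlay shows the jar held over the clamp, but its edges lie about 5 crop px off the predicted dots in both views. I'll fit the jar pose to the blue silhouette to measure the in-hand offset and tilt. The start pictures will give the camera bias.

```bash
cat > fit.py <<'E'
from h import *
import pickle,sys
from scipy.optimize import minimize
def blue(img):
    im=cv2.resize(img,None,fx=4,fy=4,interpolation=cv2.INTER_CUBIC); h=cv2.cvtColor(im,cv2.COLOR_BGR2HSV)
    return cv2.inRange(h,(95,90,40),(120,255,255))
def hull(d,P):
    u=(proj(d,P)+.5)*4-.5; return cv2.convexHull(u.astype(np.float32)*16).astype(np.int32)
box=np.array([[x,y,z] for x in(-30,30) for y in(-30,30) for z in(10,66)],float)
th=np.linspace(0,6.28,40); cyl=np.array([[27.5*np.cos(t),27.5*np.sin(t),z] for t in th for z in(70,104)])
def place(p,Q): # x,y,z of cap centre (88 above underside), rotvec tilt x,y then yaw
    return (R.from_rotvec([p[4],p[5],0])*R.from_euler('z',p[3])).apply(Q-[0,0,88])+p[:3]
def render(d,p):
    m=np.zeros((1680,2240),np.uint8); cv2.fillConvexPoly(m,hull(d,place(p,box)),255,shift=4); cv2.fillConvexPoly(m,hull(d,place(p,cyl)),0,shift=4); return m
def fit(ds,p0,free):
    ms=[]
    for d in ds:
        m=blue(d["img"]); k=cv2.dilate(render(d,p0),np.ones((61,61))); ms.append(m&k)
    def cost(v):
        p=np.array(p0,float); p[free]+=np.array(v)*S[free]
        return sum(np.count_nonzero(cv2.bitwise_xor(m,render(d,p)))/np.count_nonzero(m) for d,m in zip(ds,ms))
    S=np.array([3,3,3,.08,.05,.05]); best=None
    r=minimize(cost,np.zeros(len(free)),method="Nelder-Mead",options=dict(initial_simplex=np.vstack([np.zeros(len(free)),np.eye(len(free))*1.5])-.3,maxiter=500,xatol=.01,fatol=1e-5))
    p=np.array(p0,float); p[free]+=r.x*S[free]; return p.round(3),round(r.fun,4),round(cost(np.zeros(len(free))),4)
E
python3 - <<'E'
from fit import *
s=pickle.load(open("scene0.pkl","rb"));d=pickle.load(open("side0.pkl","rb"))
p0=[481.6,113.4,88,.795,0,0]
for n,ds in(("both",[s,d]),("scene",[s]),("side",[d])):
    print("start",n,fit(ds,p0,[0,1,3] if n!="both" else [0,1,2,3]))
print("start tilt",fit([s,d],p0,[0,1,2,3,4,5]))
s=cam("scene");d=cam("side");pickle.dump((s,d),open("held.pkl","wb"))
p0=[462,-262,197,-.338,0,0]
for n,ds in(("both",[s,d]),("scene",[s]),("side",[d])):
    print("held",n,fit(ds,p0,[0,1,3] if n!="both" else [0,1,2,3]))
print("held tilt",fit([s,d],p0,[0,1,2,3,4,5]))
E
```

```text
start both (array([480.765, 113.933,  85.907,   1.184,   0.   ,   0.   ]), np.float64(0.7613), np.float64(0.8534))
start scene (array([480.126, 113.837,  88.   ,   0.84 ,   0.   ,   0.   ]), np.float64(0.2969), np.float64(0.305))
start side (array([478.969, 112.629,  88.   ,   1.31 ,   0.   ,   0.   ]), np.float64(0.3971), np.float64(0.5484))
start tilt (array([ 4.82653e+02,  1.14432e+02,  8.64100e+01,  7.09000e-01,
       -4.10000e-02,  1.01000e-01]), np.float64(0.7064), np.float64(0.8534))
held both (array([ 4.59092e+02, -2.60526e+02,  1.94118e+02, -7.40000e-02,
        0.00000e+00,  0.00000e+00]), np.float64(0.7317), np.float64(1.0076))
held scene (array([ 4.60267e+02, -2.59233e+02,  1.97000e+02, -2.37000e-01,
        0.00000e+00,  0.00000e+00]), np.float64(0.3674), np.float64(0.4106))
held side (array([ 4.58771e+02, -2.70137e+02,  1.97000e+02, -8.40000e-02,
        0.00000e+00,  0.00000e+00]), np.float64(0.3647), np.float64(0.597))
held tilt (array([ 4.58853e+02, -2.58068e+02,  1.95263e+02, -8.70000e-02,
       -6.40000e-02, -3.00000e-03]), np.float64(0.6895), np.float64(1.0076))
```

```bash
python3 - <<'E'
from fit import *
s=pickle.load(open("scene0.pkl","rb"));d=pickle.load(open("side0.pkl","rb"));hs,hd=pickle.load(open("held.pkl","rb"))
o=[]
for dd,p in((s,[481.6,113.4,88,.795,0,0]),(d,[481.6,113.4,88,.795,0,0]),(hs,[462,-262,197,-.338,0,0]),(hd,[462,-262,197,-.338,0,0])):
    im=cv2.resize(dd["img"],None,fx=4,fy=4,interpolation=cv2.INTER_CUBIC)
    for m,c in((blue(dd["img"]),(0,0,255)),(render(dd,p),(0,255,0))):
        cv2.drawContours(im,cv2.findContours(m,cv2.RETR_LIST,cv2.CHAIN_APPROX_NONE)[0],-1,c,1)
    u=(proj(dd,p[:3])[0]*4).astype(int)+[0,30]; o.append(cv2.resize(im[u[1]-100:u[1]+100,u[0]-133:u[0]+133],(400,300)))
cv2.imwrite("pics/m.png",np.vstack([np.hstack(o[:2]),np.hstack(o[2:])]))
E
```

```text
(no output)
```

View pics/m.png

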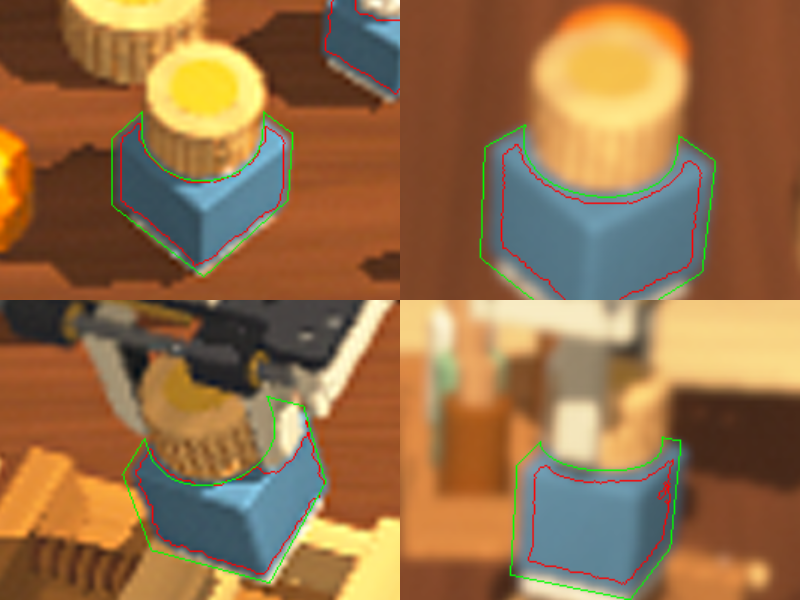

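The start-pose model (green) matches the jar well. The mask (red) is just too tight. In the held views the model's left edge sticks out by about 1.5 px. I'll refit with a better mask (B > R).

```bash
cat >> fit.py <<'E'
def blue(img):
    im=cv2.resize(img,None,fx=4,fy=4,interpolation=cv2.INTER_CUBIC).astype(int)
    return ((im[...,0]-im[...,2]>15)*255).astype(np.uint8)
E
python3 - <<'E'
from fit import *
s=pickle.load(open("scene0.pkl","rb"));d=pickle.load(open("side0.pkl","rb"));hs,hd=pickle.load(open("held.pkl","rb"))
for n,a,b,p0 in(("start",s,d,[481.6,113.4,88,.795,0,0]),("held",hs,hd,[462,-262,197,-.338,0,0])):
    print(n,fit([a,b],p0,[0,1,2,3]),fit([a],p0,[0,1,3]),fit([b],p0,[0,1,3]))
    print("  tilt",fit([a,b],p0,[0,1,2,3,4,5]))
E
```

```text
start (array([480.648, 113.063,  88.65 ,   0.817,   0.   ,   0.   ]), np.float64(0.4014), np.float64(0.4298)) (array([480.435, 113.092,  88.   ,   0.655,   0.   ,   0.   ]), np.float64(0.1751), np.float64(0.192)) (array([480.673, 111.533,  88.   ,   0.963,   0.   ,   0.   ]), np.float64(0.2035), np.float64(0.2379))
  tilt (array([ 4.80980e+02,  1.13199e+02,  8.81640e+01,  7.29000e-01,
       -1.70000e-02,  2.90000e-02]), np.float64(0.3666), np.float64(0.4298))
held (array([ 4.59258e+02, -2.60485e+02,  1.95332e+02, -2.22000e-01,
        0.00000e+00,  0.00000e+00]), np.float64(0.44), np.float64(0.5569)) (array([ 4.60024e+02, -2.59887e+02,  1.97000e+02, -3.72000e-01,
        0.00000e+00,  0.00000e+00]), np.float64(0.2607), np.float64(0.3143)) (array([ 4.58999e+02, -2.65006e+02,  1.97000e+02, -2.25000e-01,
        0.00000e+00,  0.00000e+00]), np.float64(0.162), np.float64(0.2426))
  tilt (array([ 4.59911e+02, -2.55387e+02,  1.98720e+02, -2.35000e-01,
       -9.60000e-02,  7.00000e-03]), np.float64(0.4021), np.float64(0.5569))
```

```bash
python3 - <<'E'
from h import *
import pickle
w=cam("wrist");pickle.dump(w,open("heldw.pkl","wb"))
cv2.imwrite("pics/hw.png",cv2.resize(w["img"][140:290,182:382],(800,600),interpolation=cv2.INTER_CUBIC))
T=R.from_euler('xyz',robot.current_eef_rot()); t=np.array(robot.current_tcp_pos())
for n,P in(("shoulder",[[30,-30,5],[30,30,5]]),("foot/bottom body",[[30,-30,61],[30,30,61]]),("foot",[[26,-26,71],[26,26,71]])):
    print(n,((proj(w,T.apply(P)+t)-[182,140])*4).round())
J=R.from_euler('z',-.338)
print("pocket",((proj(w,J.apply([[33,33,58],[33,-33,58],[-33,33,58],[-33,-33,58]])+[461.8,-262.5,0])-[182,140])*4).round())
E
```

```text
shoulder [[165. 242.]
 [648. 242.]]
foot/bottom body [[220. 169.]
 [589. 169.]]
foot [[251. 183.]
 [557. 183.]]
pocket [[241. 107.]
 [565. 106.]
 [250. 414.]
 [557. 413.]]
```

View pics/hw.png

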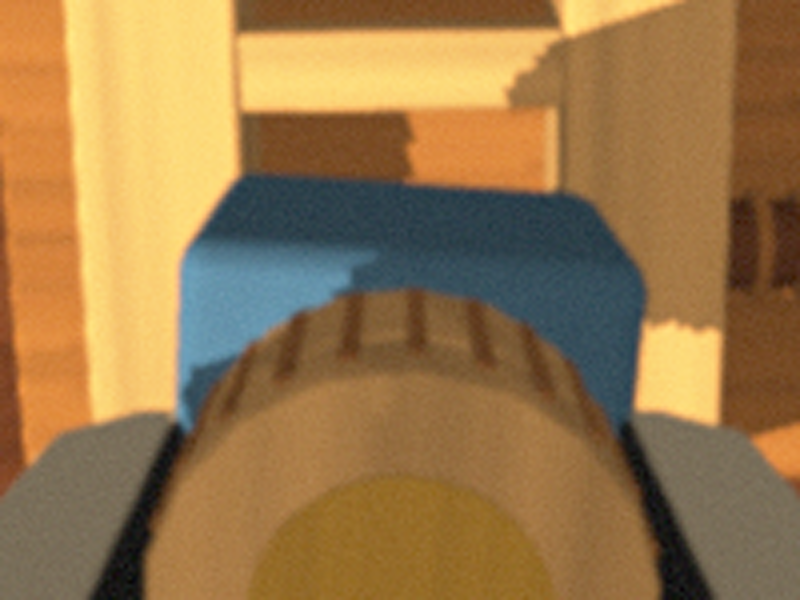

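The wrist view shows the pocket edges where predicted (left 239, right 562, far edge row 107). The jar's shoulder edge runs (187,250)-(640,270) against a predicted row of 242. So the jar sits about 2.5 mm towards tool −x and is turned about 0.05 rad in the hand. I'll correct for that and lower it under guard.

```bash
python3 - <<'E'
from h import *
o=(np.pi,0,-.288); x,y=464.4,-262.4
robot.move_linear((x,y,150),o,speed=60); robot.sleep(.3); print(robot.current_tcp_pos(),robot.current_contact_force())
f=robot.move_linear((x,y,124),speed=40,f_stop=8); print(f,robot.current_tcp_pos(),robot.current_contact_force())
if not f:
    f=robot.move_linear((x,y,88.5),speed=25,f_stop=8); robot.sleep(.2); print(f,robot.current_tcp_pos(),robot.current_contact_force(),robot.current_ft_torque())
print(robot.current_t())
E
```

```text
[ 464.5609019  -262.51115583  150.36013331] [-0.37261608  1.05544983 -6.39104999]
False [ 464.51158875 -262.50950657  124.07087955] [-0.78729108  0.203597   -4.59693935]
False [ 464.53660858 -262.44066944   89.00211304] [-1.88914478  2.63489745  4.98108152] [0.46545093 0.57122436 0.00306154]
14.325
```

The jar is on the floor (down 17.6 mm from the pick height plus contact force). I'll release it, re-grip centred on the cap, and turn in steps while watching the moment.

```bash
python3 - <<'E'
from h import *
robot.move_gripper(0.9); robot.sleep(.3)
print("free",robot.current_contact_force(),robot.current_ft_torque())
robot.move_linear((461.8,-262.5,90),(np.pi,0,-.338),speed=30,f_stop=8); robot.sleep(.2)
robot.move_gripper(0.0); robot.sleep(.2)
print(robot.current_tcp_pos(),robot.current_qpos()[5],robot.current_gripper_width()*93,robot.current_finger_force(),robot.current_contact_force(),robot.current_ft_torque())
q0=np.array(robot.current_qpos())
for k in range(1,10):
    q=q0.copy(); q[5]-=.25*k; robot.move_j(q); 
    print(.25*k,(q0[5]-robot.current_qpos()[5]).round(3),np.round(robot.current_contact_force(),1),np.round(robot.current_ft_torque(),3),round(robot.current_gripper_width()*93,2))
print(robot.current_t(),robot.current_tcp_pos())
E
```

```text
free [-0.00067808  0.57881838 -0.19696147] [0.01409696 0.13056753 0.03644525]
[ 461.86640601 -262.25960844   90.02530924] 1.1817344820532891 53.897721031456605 30.001761582680047 [1.04676659 2.10358654 0.51508276] [0.45787223 0.02974553 0.03085042]
0.25 0.246 [-2.4  1.1  2.9] [0.04  0.504 0.038] 54.37
0.5 0.497 [-2.1  0.8  6.7] [0.208 0.542 0.083] 54.22
0.75 0.747 [-2.3  2.3  8.1] [0.246 0.544 0.068] 53.81
1.0 0.997 [-3.5  1.9 11.7] [0.132 0.743 0.081] 54.33
1.25 1.247 [-3.1  1.7 11.8] [0.093 0.659 0.125] 54.21
1.5 1.497 [-3.3  0.6 11. ] [0.107 0.648 0.095] 54.46
1.75 1.747 [-1.9  0.9 11.2] [0.142 0.575 0.078] 54.14
2.0 1.997 [-3.8  0.6 11. ] [0.118 0.58  0.085] 53.88
2.25 2.247 [-3.1  0.4 11.1] [0.151 0.522 0.111] 54.21
19.7083 [ 462.55855624 -263.22402282   91.67523829]
```

```bash
python3 - <<'E'
from h import *
p=np.array(robot.current_tcp_pos())
for k in range(1,7):
    robot.move_linear((462,-262.5,90+1.5*k),speed=15); robot.sleep(.15)
    print(np.round(robot.current_tcp_pos(),2),np.round(robot.current_contact_force(),2),np.round(robot.current_ft_torque(),3))
print(robot.current_t())
E
```

```text
[ 462.5  -263.17   92.48] [-1.36 -0.54  7.03] [0.078 0.353 0.033]
[ 462.19 -262.76   93.02] [-0.1  -0.85  1.88] [-0.238  0.045  0.026]
[ 461.86 -262.45   94.35] [-0.14 -0.89 -0.84] [-0.187  0.145  0.   ]
[ 461.97 -262.5    96.04] [-0.22 -0.85 -0.34] [-0.208  0.204  0.013]
[ 462.04 -262.53   97.57] [ 0.05 -0.68  0.24] [-0.218  0.13  -0.017]
[ 462.06 -262.54   99.07] [ 0.18 -1.06  0.49] [-0.225  0.127 -0.019]
22.1083
```

```bash
python3 - <<'E'
from h import *
print(robot.move_linear((462,-262.5,132),speed=30,f_stop=10)); robot.sleep(.4)
print(robot.current_tcp_pos(),robot.current_eef_rot(),robot.current_contact_force(),robot.current_gripper_width()*93,robot.current_finger_force(),robot.current_t())
s=cam("scene");d=cam("side")
a=cv2.resize(s["img"][110:240,90:250],(480,390),interpolation=cv2.INTER_CUBIC); b=cv2.resize(d["img"][90:220,290:390],(300,390),interpolation=cv2.INTER_CUBIC)
cv2.imwrite("pics/end.png",np.hstack([a,b]))
E
```

```text
False
[ 461.95917815 -262.47621688  131.91847244] [ 3.14146820e+00 -4.25004183e-04  1.91203029e+00] [ 1.02544354  0.22580553 -0.2996628 ] 54.32916098101513 29.998190863989294 23.7583
```

View pics/end.png

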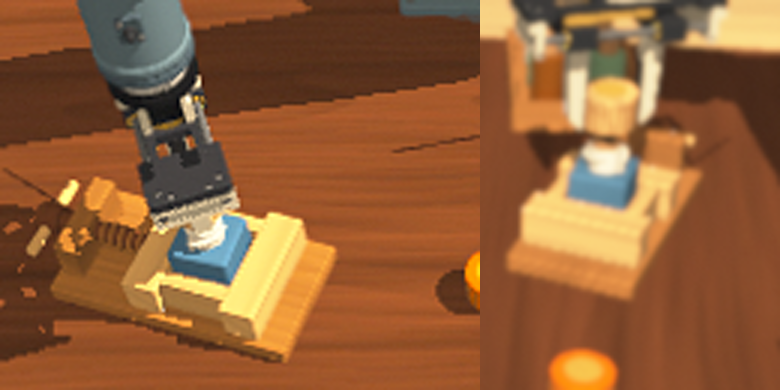

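The final view shows the jar standing in the clamp with its white neck open, at (207,230) and (605,158), and the cap held level above it, with its top at (610,90). I'll check the gap numerically from the cap's top.

```bash
python3 - <<'E'
from h import *
d=cam("side")
f=lambda P:((proj(d,P)-[290,90])*3+[480,0]).round(1)
c=[461.9,-262.5]
print("cap top centre if bottom at 130",f([*c,164]),"at 120",f([*c,154]))
print("cap front bottom edge z=130",f([c[0],c[1]+27.5,130]),"120",f([c[0],c[1]+27.5,120]),"neck/ring top",f([*c,106]),f([*c,112]))
print("shoulder corners",f(R.from_euler('z',-.238).apply([[30,30,84],[30,-30,84],[-30,30,84],[-30,-30,84]])+[*c,0]))
E
```

```text
cap top centre if bottom at 130 [[609.1  88. ]] at 120 [[608.3  97.9]]
cap front bottom edge z=130 [[606.3 133.7]] 120 [[605.5 143.3]] neck/ring top [[604.5 143.5]] [[605. 138.]]
shoulder corners [[565.4 172.5]
 [581.1 146. ]
 [625.8 182.5]
 [639.4 155.2]]
```

```bash
python3 -c "
from h import *
print(robot.current_t(), robot.hand_in())"
```

```text
the job is handed in; nothing more can be done
23.9083 None
```

I handed the job in at 23.9 s: the jar is standing fully down in the clamp's pocket, the cap is unscrewed, and the arm is holding it level about 23 mm above the neck top (about 17 mm above the cork ring).

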